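Complete the wrench kit and send it down the flow lane

ROBOT

A 6-joint arm with a two-finger parallel gripper is mounted at the origin on the work surface. World frame = base frame: x ahead of the robot, y to its left, z up, the work surface at z = 0. Lengths are in mm, angles in rad, forces in N, time in s.
With the tool pointing down it reaches from about 350 to 975 mm from the base axis. Payload 7.1 kg.
Tool frame: the origin (TCP) lies midway between the tips of the shut fingers; the grasp point (between the pads) lies 19 mm behind it (ctrl.pinch_z is the distance from the TCP to the grasp point, in mm); z points along the fingers, y is the direction in which the jaws open and shut (so a half turn about z gives the same grasp; the last joint's range is limited). The gripper opens to 88 mm and grips with 3 to 60 N. Pads are 20 mm wide; open, the fingers measure 115 mm over their backs; the gripper's body (75 mm by 178 mm) begins 61 mm behind the grasp point.
Start: joints at [-1.163, 0.423, 1.63, -0, 1.089, -0.019], TCP at [258.74, -568.91, 222.675] pointing down, gripper open.
Joint ranges: [-3, 3], [-0.9, 2.11], [0.09, 2.58], [-1.31, 4.45], [0.11, 2.69], [-2.54, 2.54]. Speed limits (rad/s): [2.39, 2.39, 3.01, 3.14, 3.14, 3.14].

INTERFACE

Orientations are given as a rotation vector (axis times angle).
In Python, from workcell import ctrl gives the robot as it stands.
- The arm moves only by the tool jog_arm, never from a script. Its arguments are lists of equal length, an entry for each row: "xyz": the shift along the world's x, y, z in mm, a list of three; "yaw": the turn about the world's z in degrees. A call has 1 to 20 rows; each row shifts and turns the pose as measured when the row begins; what a row does not reach is not made up. A row lasts 1/12 s, in which the tool goes at most 41.7 mm and 7.16 degrees, less where a joint would pass 70% of its speed; a pose out of reach is approached as far as the arm can. A call with a gripper value outside its range is refused whole. "gripper" is the closure, from 0 (fully open) to 1 (shut), set as the call begins (left out, the last holds). The fingers move at their own pace and stop on an object; the grip force is fixed at half the most. Time passes only in rows, so rows that do not move let the fingers close. It gives the time, the measured TCP pose, the force and the opening at its end, in the units of the state.
- ctrl.get_obs(): the state, without advancing time (a new reading comes with each control period).
- ctrl.get_image(name): name is "side" or "top" or "wrist"; returns a dict with "img" (480x640x3 uint8, blue, green, red), "K" (3x3 intrinsics, pixels), "R" (3x3) and "t" (3): a world point X has camera coordinates R X + t. Camera axes: x right, y down, z forward; pixel columns grow to the right and rows downward; lengths in mm; the calibration is good to about 2 mm. A picture is of the moment at which its call begins. There is no depth.
- ctrl.close_job(): hands the job in, once; it reports no verdict.
Trained networks look in a picture, given as the dict that the camera call returned (one of the last four; its "shot" number tells which), for a name from the list of things; names that differ only in an ending like _2 or _b are one class to them, and where a whole thing is asked for, a point or a joint stands for the part that bears it (a point fixed in the world has none). Each returns a list of dicts, best first, with "confidence" (0 to 1); they miss things now and then, are a little off and sometimes report something else, mostly with a low value. They report only what shows in the picture. A call takes as long as a camera call. They do not tell look-alikes from the thing itself.
- ctrl.find_in(picture, thing): "centre" ([column, row] as shares, 0 to 1, of the picture: columns of its width, rows of its height, amid what is visible of it).
- ctrl.regions_of(picture, thing): "region" (480x640 bool, what is visible of it) and "centre" ([column, row] as shares, 0 to 1, of the picture: columns of its width, rows of its height, amid what is visible of it).
- ctrl.pinpoint(picture, thing): "centre" ([column, row] as shares, 0 to 1, of the picture: columns of its width, rows of its height: a listed point, or the origin of a listed thing).
The state is a dict: "t": time; "qpos": joint angles; "qvel": joint speeds; "joint_torque": joint torques, N m; "ee_pos": TCP position; "orientation": TCP orientation; "ft_force": force on the tool from outside, world axes, zero at the start; "moment": the same for the moment, N m; "width": finger opening in mm.
Only numpy, scipy, OpenCV 4.12 (cv2) and the standard library are available. Lean on these libraries where they do the work, as an engineer would, in place of code of your own. Each camera call takes 0.05 s, during which the arm holds its last target.

TASK

Finish this tool kit and send it on: while the green tray is still up on the loading plate, lay the short combination wrench (ring at one end, open jaw at the other) into the tray's cutout the way round that fits, pressed fully home. Then push the tray off the plate into the sloped wheel lane and let it roll down by itself until it rests square against the end stop, with the wrench still in its cutout. Leave the longer wrench, the screwdriver and the filament spool where they are.

Things in the scene. Friction and masses are not known exactly. Their poses are not given: they have to be found in the camera images.
- rack: Bench-top gravity flow rack of aluminium profile, fixed. Origin on the table under its middle; +x level, downhill, z up. Along x: level loading plate from -282 to -32 mm, slippery flared plastic guides from -85 to -20 mm (narrowing the way from 146 to 112 mm, standing 14 mm above the plate), then the sloped wheel lane.
- plate (a point): Centre of the top of the rack's flat, level steel loading plate (axes as the rack's): 250 mm long (x), 160 mm wide (y), 85 mm above the table, open at its sides and at its outer (-x) end, so there is room behind the tray.
- lane: Sloped wheel lane, fixed to the rack. Origin in the middle of its upper end, level with the plate (rack x = -30 mm). x runs downhill along the wheel tops, 0.16 rad (9 degrees) below level; z is square to them. Nine axles of free-running skate wheels between guides 112 mm apart, 12 mm high. Once more than half of the tray is past the edge of the plate it tips onto the wheels and rolls by itself.
- lane_stop (a point): Point at the foot of the steel end stop's face, in the middle, level with the wheel tops (axes as the lane's, 235 mm down from its origin). The stop stands 25 mm above the wheels. A tray that has arrived has its front lower edge here, so its origin is 80 mm uphill of this point.
- tray: Loose green 3D-printed kit tray, 160 mm long (x), 100 mm wide (y), 32 mm high, about 0.3 kg, leading (+x) corners bevelled 10 mm, too wide to grip. Origin at the centre of its underside. It starts on the loading plate, its +x roughly downhill. Its plain -x end face is the one to push on. A finger trough 48 mm wide (x -24 to 24 mm), floor 16 mm above the underside, crosses its whole width.
- cutout (a point): Where the wrench's centre must come: middle of the wrench-shaped cutout in the tray, 27 mm above its underside (axes as the tray's). The cutout is 10 mm deep, dark floor 22 mm above the underside; wide pocket for the jaw at +x (36 mm wide, x 34 to 74 mm), narrow pocket for the ring at -x (26 mm wide, x -43 to -74 mm), slot 17 mm wide between. The wrench fully home is flush with the tray's top.
- wrench_mid (a point): Centre of the short combination wrench (loose, bare steel, 140 mm long, 10 mm thick, 75 g), half-way along and half-way up, 5 mm above what it lies on. x runs along the shank to the open jaw (30 mm wide); the ring (20 mm across) is at -x. Shank 11 mm wide, 8 mm thick, 1 mm clear of the table. On the table near the rack's low end, in one of two places it shares with the longer wrench.
- long_wrench_mid (a point): Centre of the longer wrench, not wanted: loose, steel, 190 mm long, 36 mm wide, 10 mm thick, open jaws at both ends, too long for the cutout. x axis along it. Leave it.
- spool: Small filament spool lying flat, 100 mm across, 50 mm high, origin at the centre of its underside. Leave it.
- screwdriver: Screwdriver lying on the table, 170 mm long, x axis along it. Leave it.
Not all that is in view belongs to the job. What is shaped like the tray but blue or brown is not meant. Leave any turquoise look-alike of the part that bears wrench_mid alone.

How it is judged:
By the outcome, as a careful person would: the job done as asked, in the order asked, and still so for the second after the job is handed in, with the robot touching nothing.
It also fails if it takes over 64 s, if anything falls off the work surface, if the arm or the gripper's body presses on something with over 40 N, if the wrist force passes 120 N, or if a joint passes its speed limit or range.

## Working session

There is one attempt and no reset: what is moved stays moved. The work goes in short steps, Python scripts to look and compute and a tool call to move; the robot and the scene stay as the last step left them, time stands still between calls to the robot, and variables do not carry over. Pictures are saved under pics/ and viewed, and the job is handed in when it is done.

Besides the shell and the picture viewer there is one more tool, called after ">>>" as name([rows], argument=value, ...), one row to a line, values as JSON. jog_arm: Moves the arm, as the interface text tells. Its arguments: {"type":"object","properties":{"xyz":{"type":"array","items":{"type":"array","items":{"type":"number"}}},"yaw":{"type":"array","items":{"type":"number"}},"gripper":{"type":"number"}},"required":["xyz","yaw"]}

```bash
mkdir -p pics; ls
cat > h.py <<'E'
import numpy as np, cv2, pickle
from workcell import ctrl
def shot(name, fn):
    p=ctrl.get_image(name); cv2.imwrite('pics/'+fn,p['img']); pickle.dump(p,open('pics/'+fn[:-4]+'.pkl','wb')); return p
def back(p,u,v,z):
    K,R,t=map(np.array,(p['K'],p['R'],p['t']))
    d=R.T@np.linalg.solve(K,np.array([u,v,1.0])); c=-R.T@t.ravel()
    return c+d*(z-c[2])/d[2]
def proj(p,X):
    K,R,t=map(np.array,(p['K'],p['R'],p['t']))
    c=K@(R@np.array(X,float)+t.ravel()); return c[:2]/c[2]
E
python3 - <<'E'
from h import *
for n in('top','side'):
    p=shot(n,n+'1.png')
    print(n,-np.array(p['R']).T@np.array(p['t']).ravel())
    for th in['wrench_mid','long_wrench_mid','tray','cutout','plate','lane','lane_stop','rack','spool','screwdriver']:
        print(th,[(round(d['confidence'],2),(np.array(d['centre'])*[640,480]).round(1)) for d in ctrl.pinpoint(p,th)])
o=ctrl.get_obs();print(o)
E
```

```text
pics
top [ 416.34222237  -31.20798898 1247.39604694]
wrench_mid [(0.74, array([484.7, 306. ])), (0.51, array([437.4, 305.7]))]
long_wrench_mid [(0.72, array([436.8, 230.9]))]
tray [(0.96, array([225.3, 235.1])), (0.67, array([138.8, 265.6])), (0.63, array([369.7, 244.5])), (0.59, array([227.5, 168.1]))]
cutout [(0.81, array([135.7, 266.7])), (0.69, array([226.4, 160.3])), (0.6, array([224.7, 237.4]))]
plate [(0.74, array([225.2, 236.1]))]
lane [(0.79, array([278. , 237.9]))]
lane_stop [(0.73, array([371.1, 245.8]))]
rack [(0.7, array([293. , 242.1]))]
spool [(0.64, array([205.5, 311.6]))]
screwdriver [(0.93, array([313.4, 289.6]))]
side [269.25852764 895.3579824  999.16573692]
wrench_mid [(0.69, array([404.3, 193.5])), (0.49, array([407.6, 171.1]))]
long_wrench_mid [(0.82, array([340.1, 181.1]))]
tray [(0.93, array([294.1, 425.8])), (0.75, array([302.6, 301.3])), (0.56, array([216.3, 310.6]))]
cutout [(0.82, array([298.9, 292.1])), (0.8, array([301.8, 416.8])), (0.75, array([212.6, 304.5]))]
plate []
lane [(0.74, array([316.8, 260.2]))]
lane_stop [(0.61, array([344.6, 211.3])), (0.27, array([367. , 367.6]))]
rack [(0.63, array([319.2, 273.9]))]
spool [(0.85, array([368.6, 364.5]))]
screwdriver [(0.73, array([296.5, 300. ])), (0.71, array([369.8, 265.9]))]
{'t': 1.1, 'qpos': array([-1.16301994e+00,  4.23070790e-01,  1.62989156e+00,  3.03929493e-06,
        1.08858022e+00, -1.89926308e-02]), 'qvel': array([ 0.00169428, -0.0005366 ,  0.00069358, -0.00021217,  0.00019113,
        0.00093524]), 'joint_torque': array([-2.53630780e-03, -5.44587600e+01, -2.74044853e+01,  6.46137586e-02,
        1.69204938e-02, -1.55117402e-06]), 'ee_pos': array([ 258.73479233, -568.92738582,  222.69663847]), 'orientation': array([3.07029359e+00, 6.65279011e-01, 1.93467834e-05]), 'ft_force': array([ 1.02039923, -0.15759878,  0.22102693]), 'moment': array([-0.01562307, -0.01901291,  0.00074513]), 'width': 88.10235141007941}
```

View pics/top1.png

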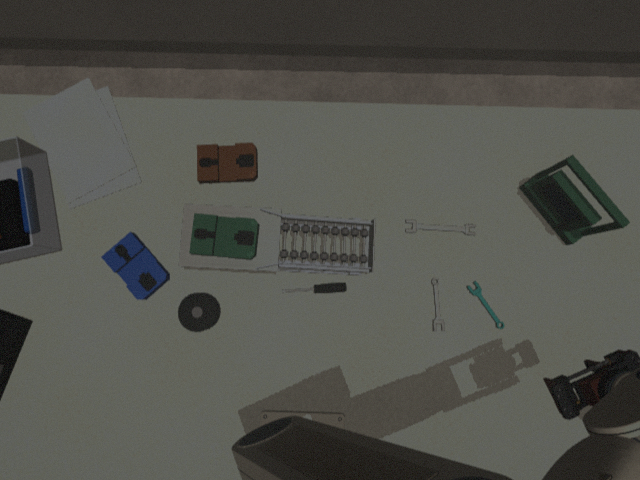

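View pics/side1.png

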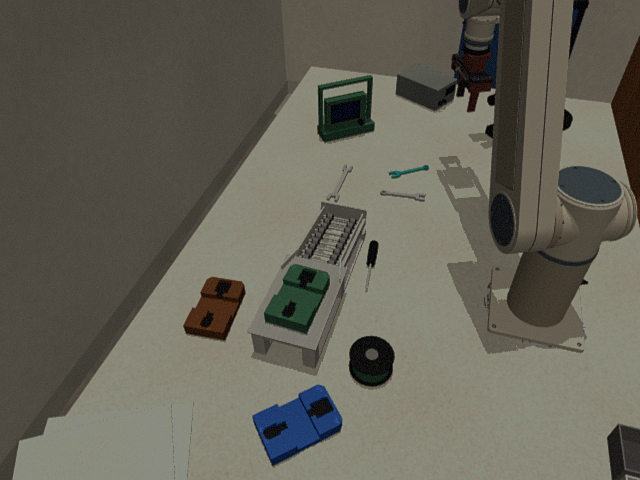

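Top picture: the green tray is on the plate at (225,236), with its wide pocket at (243,238). The blue (136,265) and brown (227,163) trays are decoys. Things that could be taken for the wrench:
- (437,305): steel and short, ring at (435,282), jaw at (438,327). This one fits the description.
- (485,305): turquoise look-alike.
- (440,228): the long wrench with two open jaws.

I'll check (437,305) in a close crop and measure it.

Run:
```python
from h import *
p=pickle.load(open('pics/top1.pkl','rb'));s=pickle.load(open('pics/side1.pkl','rb'))
print(p['img'].shape, np.array(p['K']))
for n,u,v,z in[('ring',435,282,5),('jaw',438,327,5),('mid',437.4,305.7,5),('tray',225.3,235.1,85),('cut',224.7,237.4,112),('stop',371.1,245.8,50),('lane',278,238,85),('plate',225.2,236.1,85)]:
    print(n,back(p,u,v,z).round(1))
a=cv2.resize(p['img'][265:345,400:520],None,fx=5,fy=5,interpolation=cv2.INTER_CUBIC)
b=cv2.resize(p['img'][195:280,175:385],None,fx=3.8,fy=3.8,interpolation=cv2.INTER_CUBIC)
a=cv2.convertScaleAbs(a,alpha=1.8);b=cv2.convertScaleAbs(b,alpha=1.8)
cv2.imwrite('pics/crop_w.png',a);cv2.imwrite('pics/crop_t.png',b)
```

```text
(480, 640, 3) [[462.98420691   0.         313.52141145]
 [  0.         462.98420691 233.92697159]
 [  0.           0.           1.        ]]
ring [ 449.  -341.1    5. ]
jaw [ 331.4 -348.6    5. ]
mid [ 386.8 -347.2    5. ]
tray [550.  208.3  85. ]
cut [541.1 203.9 112. ]
stop [ 536.6 -164.9   50. ]
lane [546.3  74.4  85. ]
plate [547.5 208.4  85. ]
```

View pics/crop_w.png

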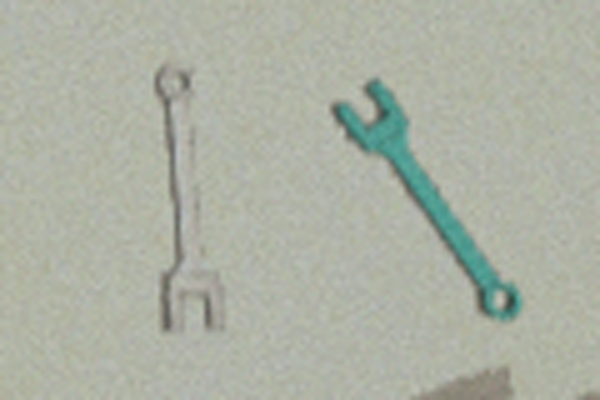

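View pics/crop_t.png

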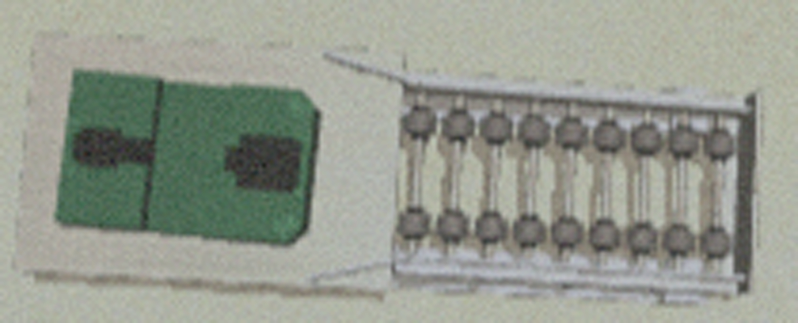

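The crop confirms it. The steel wrench at (437,305) has its ring at the top and jaw at the bottom, and the turquoise one is excluded. In the tray the ring pocket is at the left (uphill) and the jaw pocket at the right (downhill). Next I hover over the wrench.

>>> jog_arm([
  [18,32,-5],
  [18,32,-5],
  [18,32,-5],
  [18,32,-5],
  [18,32,-5],
  [18,32,-5],
  [18,28,-5],
  [0,0,0],
  [0,0,0],
], yaw=[-3,-3,-3,-3,-3,-3,-3,0,0])

```text
t: 1.85
ee_pos: [387.4, -341.7, 187.5]
orientation: [3.135, 0.059, -0.0]
ft_force: [0.3, -0.6, 0.6]
width: 87.7
```

Run:
```python
from h import *
p=shot('wrist','wr1.png'); o=ctrl.get_obs(); print(o['t'],o['ee_pos'],o['orientation'],o['qpos'])
print([(round(d['confidence'],2),(np.array(d['centre'])*[640,480]).round(1),back(p,*(np.array(d['centre'])*[640,480]),5).round(1)) for d in ctrl.pinpoint(p,'wrench_mid')])
t=shot('top','top2.png')
```

```text
1.9 [ 387.22332506 -342.03088378  187.46530931] [ 3.13577556e+00  5.78586632e-02 -1.68373154e-04] [-0.74420722  0.31113335  1.89854449 -0.00486373  0.92834812  0.7925982 ]
[(0.63, array([464.4, 215.1]), array([ 390.6, -479. ,    5. ])), (0.62, array([325.6, 207.7]), array([ 392.9, -348.3,    5. ]))]
```

View pics/wr1.png

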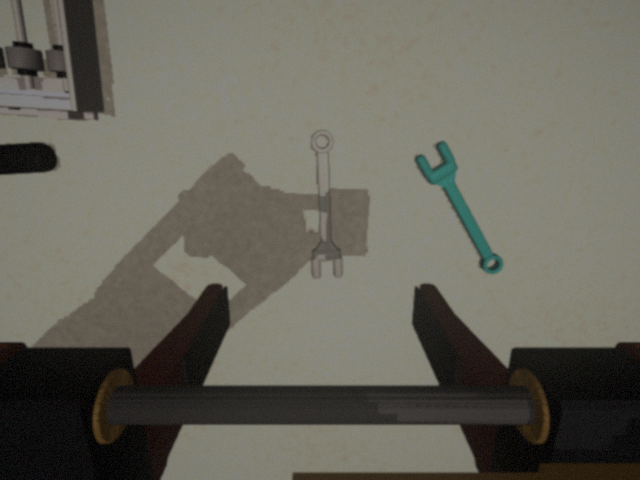

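The steel wrench is centred, with its ring at (321,141) and jaw tips at (316,277) and (338,276). The turquoise one is off to the right.

Run:
```python
from h import *
p=pickle.load(open('pics/wr1.pkl','rb'))
a=back(p,321,141,5); b=back(p,327.3,277,5); top=back(p,321,129.5,5)
print(a,b,top,(top+b)/2,np.linalg.norm(top-b), np.degrees(np.arctan2(*(b-top)[1::-1])))
import math
print(2*math.degrees(math.atan2(0.05786,3.1358)))
o=cv2.resize(p['img'][110:300,260:400],None,fx=4,fy=3.1,interpolation=cv2.INTER_CUBIC);cv2.imwrite('pics/wr1c.png',cv2.convertScaleAbs(o,alpha=1.6))
```

```text
[ 452.95767866 -341.67364326    5.        ] [ 322.97177392 -352.84972437    5.        ] [ 462.71092603 -341.30317979    5.        ] [ 392.84134998 -347.07645208    5.        ] 140.2153819138321 -175.2764221055899
2.1141384406704393
```

View pics/wr1c.png

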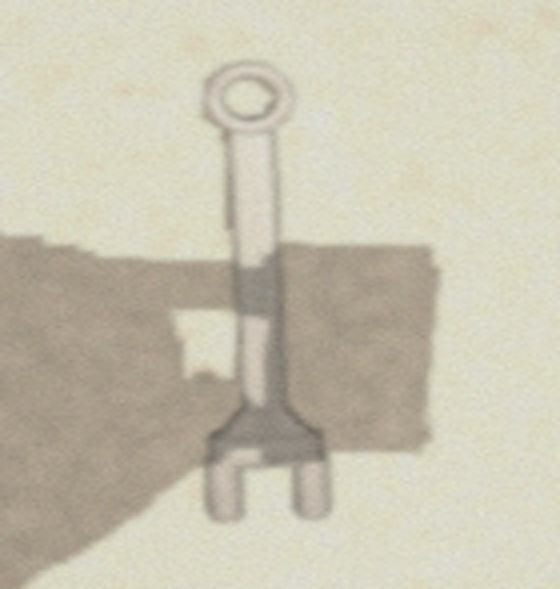

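The length checks out at 140 mm. The centre is (393,-347) and the jaw direction is −175.3°. Descending to grasp.

>>> jog_arm([
  [5.6,-5,-25],
  [0,0,-35],
  [0,0,-35],
  [0,0,-35],
  [0,0,-30],
  [0,0,-18],
  [0,0,0],
], yaw=[2.6,0,0,0,0,0,0])

```text
t: 2.58
ee_pos: [391.7, -362.3, 7.5]
orientation: [3.12, 0.113, 0.018]
ft_force: [-0.0, 0.2, 0.6]
width: 88.0
```

>>> jog_arm([
  [1,14,0],
  [0,1,-2],
  [0,0,0],
], yaw=[0.5,0,0])

```text
t: 2.83
ee_pos: [391.8, -348.9, 6.2]
orientation: [3.12, 0.122, 0.019]
ft_force: [-0.0, -0.2, -0.2]
width: 87.8
```

>>> jog_arm([
  [1,1.5,-3],
  [0,0,0],
  [0,0,0],
], yaw=[0.3,0,0])

```text
t: 3.08
ee_pos: [394.7, -348.8, 6.5]
orientation: [3.115, 0.131, 0.025]
ft_force: [-0.3, 0.3, 0.8]
width: 87.9
```

Run:
```python
from h import *
p=shot('wrist','wr2.png'); o=ctrl.get_obs(); print(o['t'],o['ee_pos'],o['orientation'],o['qpos'])
```

```text
3.1333 [ 394.82202017 -348.82371268    6.4873797 ] [3.11458474 0.13152377 0.02565301] [-0.74302034  0.62418112  1.96436077 -0.01084086  0.52437977  0.75267586]
```

View pics/wr2.png

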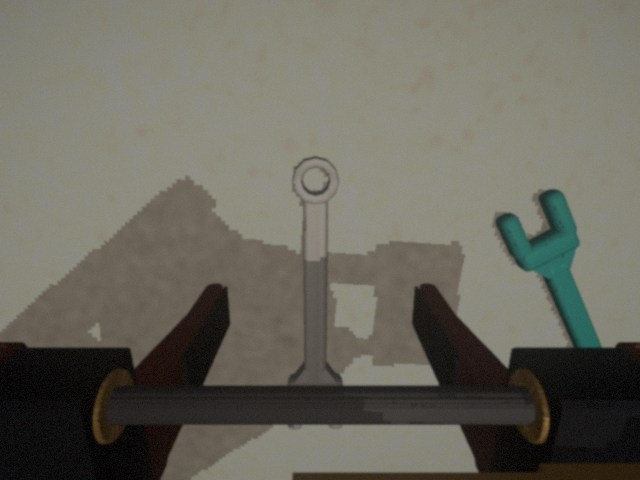

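>>> jog_arm([
  [0,0,-4],
], yaw=[0])

```text
t: 3.22
ee_pos: [395.5, -349.4, 3.4]
orientation: [3.113, 0.132, 0.028]
ft_force: [-0.3, 0.4, -0.1]
width: 88.1
```

>>> jog_arm([
  [0,0,0],
], yaw=[0])

```text
t: 3.3
ee_pos: [395.6, -349.4, 3.3]
orientation: [3.113, 0.132, 0.028]
ft_force: [-0.4, 1.3, -0.7]
width: 87.9
```

>>> jog_arm([
  [-2.5,1.5,0],
], yaw=[0])

```text
t: 3.38
ee_pos: [393.7, -348.4, 3.5]
orientation: [3.112, 0.132, 0.03]
ft_force: [0.2, 0.0, -0.4]
width: 87.5
```

>>> jog_arm([
  [0,0,0],
  [0,0,0],
  [0,0,0],
  [0,0,0],
  [0,0,0],
  [0,0,0],
  [0,0,0],
  [0,0,0],
], yaw=[0,0,0,0,0,0,0,0], gripper=1)

```text
t: 4.05
ee_pos: [392.8, -347.8, 3.1]
orientation: [3.113, 0.132, 0.028]
ft_force: [-0.3, 0.1, -0.4]
width: 37.9
```

>>> jog_arm([
  [0,0,0],
  [0,0,0],
  [0,0,0],
  [0,0,0],
  [0,0,0],
  [0,0,0],
], yaw=[0,0,0,0,0,0])

```text
t: 4.55
ee_pos: [392.8, -347.8, 3.1]
orientation: [3.113, 0.132, 0.028]
ft_force: [0.3, 0.7, 0.4]
width: 10.9
```

Gripped: the opening is 10.9 mm, against a shank 11 mm wide. Lifting, and measuring the tray meanwhile.

>>> jog_arm([
  [0,0,20],
  [0,0,35],
  [0,0,40],
  [0,0,40],
  [0,0,40],
  [0,0,10],
  [0,0,0],
], yaw=[0,0,0,0,0,0,0])

```text
t: 5.13
ee_pos: [389.4, -344.6, 193.7]
orientation: [3.119, 0.132, 0.019]
ft_force: [0.0, -0.1, -1.3]
width: 10.6
```

Run:
```python
from h import *
w=shot('wrist','wr3.png')
o=ctrl.get_obs(); print(o['t'],o['ee_pos'],o['orientation'],o['ft_force'],o['width'])
p=pickle.load(open('pics/top1.pkl','rb'))
hsv=cv2.cvtColor(cv2.GaussianBlur(p['img'],(3,3),0),cv2.COLOR_BGR2HSV)
m=cv2.inRange(hsv,(50,70,20),(90,255,255)); m[:,:180]=0;m[:,270:]=0
m=cv2.morphologyEx(m,cv2.MORPH_CLOSE,np.ones((9,9)))
c=max(cv2.findContours(m,0,2)[0],key=cv2.contourArea)
r=cv2.minAreaRect(c);print(r)
b=cv2.boxPoints(r)
P=np.array([back(p,*q,117)for q in b]);print(b.round(1),P.round(1),P.mean(0))
e=[P[(i+1)%4]-P[i] for i in range(4)];print([np.linalg.norm(x).round(1) for x in e],[np.degrees(np.arctan2(x[1],x[0])).round(1) for x in e])
```

```text
5.1833 [ 389.44131659 -344.69410947  192.97952379] [3.11882804 0.13201404 0.01928839] [ 0.48949692  0.16598696 -0.48872142] 10.826661617042772
((223.6455841064453, 236.06007385253906), (63.53963088989258, 37.92926788330078), 5.314545154571533)
[[190.3 252. ]
 [193.8 214.2]
 [257.  220.1]
 [253.5 257.9]] [[502.2 285.7 117. ]
 [596.2 282.7 117. ]
 [585.8 125.  117. ]
 [492.1 129.6 117. ]] [544.08225963 205.74520501 117.        ]
[np.float64(94.1), np.float64(158.0), np.float64(93.8), np.float64(156.5)] [np.float64(-1.8), np.float64(-93.8), np.float64(177.2), np.float64(86.3)]
```

View pics/wr3.png

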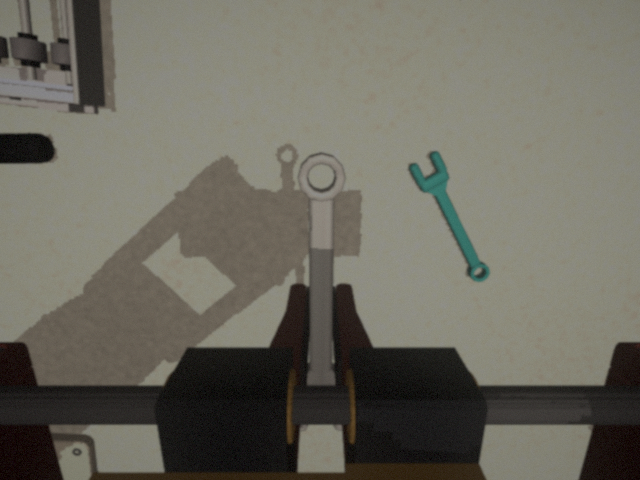

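The lift worked: the wrench is held on its shank with the ring up-image at (322,177). The tray is at about (544,206), heading about −93.5°. Carrying the wrench over now with a +82° turn.

>>> jog_arm([
  [5,20,2],
  [10,36,2],
  [10,36,2],
  [10,36,1],
  [10,36,0],
  [10,36,0],
  [10,36,0],
  [10,36,0],
  [10,36,0],
  [10,36,0],
  [10,36,0],
  [10,36,0],
  [10,36,0],
  [10,36,0],
  [10,30,0],
  [0,0,0],
  [0,0,0],
], yaw=[2.5,5.5,5.5,5.5,5.5,5.5,5.5,5.5,5.5,5.5,5.5,5.5,5.5,5.5,5.5,0,0])

```text
t: 6.6
ee_pos: [520.6, 199.0, 169.2]
orientation: [-2.255, -2.181, 0.027]
ft_force: [-1.0, -0.5, -0.7]
width: 10.6
```

Run:
```python
from h import *
w=shot('wrist','wr4.png')
o=ctrl.get_obs(); print(o['t'],o['ee_pos'],o['orientation'],o['qpos'],o['width'],2*np.degrees(np.arctan2(o['orientation'][1],o['orientation'][0])))
print([(round(d['confidence'],2),(np.array(d['centre'])*[640,480]).round(1),back(w,*(np.array(d['centre'])*[640,480]),112).round(1)) for d in ctrl.pinpoint(w,'cutout')])
```

```text
6.65 [520.52968461 198.63399067 169.1300089 ] [-2.25587022 -2.17970365  0.02715534] [ 0.34481235  0.40156876  1.80992232 -0.00360806  0.94777418  0.38128364] 10.338842768348291 -271.96754414308566
[(0.9, array([621.8, 183.7]), array([693.4, 240.8, 112. ])), (0.75, array([362.1, 251.6]), array([544.7, 203.5, 112. ])), (0.6, array([360.3, 237.3]), array([543.6, 212.8, 112. ]))]
```

View pics/wr4.png

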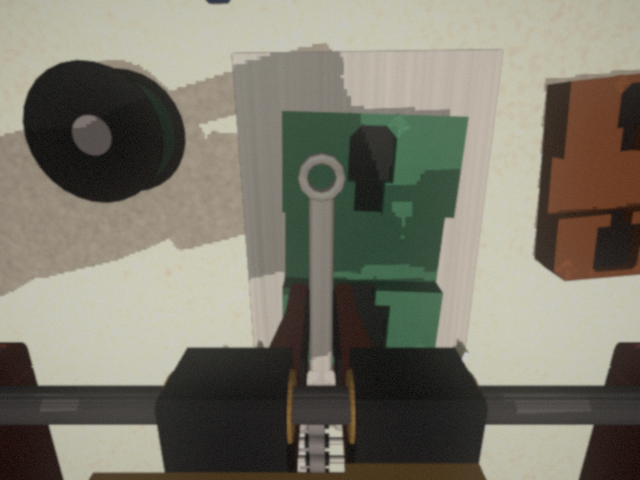

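Run:
```python
from h import *
p=pickle.load(open('pics/wr4.pkl','rb'))
print(np.array(p['R']).round(3))
for q in[(282,112),(467,117),(372,126),(350,150),(396,150),(355,205),(384,205),(283,277),(441,280)]: print(q,back(p,*q,117).round(1))
cv2.imwrite('pics/wr4c.png',cv2.convertScaleAbs(cv2.resize(p['img'][95:300,260:490],None,fx=3.4,fy=2.9,interpolation=cv2.INTER_CUBIC),alpha=1.5))
```

```text
[[ 0.999 -0.034 -0.016]
 [-0.027 -0.949  0.313]
 [-0.025 -0.312 -0.95 ]]
(282, 112) [501.3 286.2 117. ]
(467, 117) [600.2 280.4 117. ]
(372, 126) [549.6 277.4 117. ]
(350, 150) [537.6 265.2 117. ]
(396, 150) [562.9 264.3 117. ]
(355, 205) [540.2 234.1 117. ]
(384, 205) [556.9 233.6 117. ]
(283, 277) [495.6 190.  117. ]
(441, 280) [592.6 185.5 117. ]
```

View pics/wr4c.png

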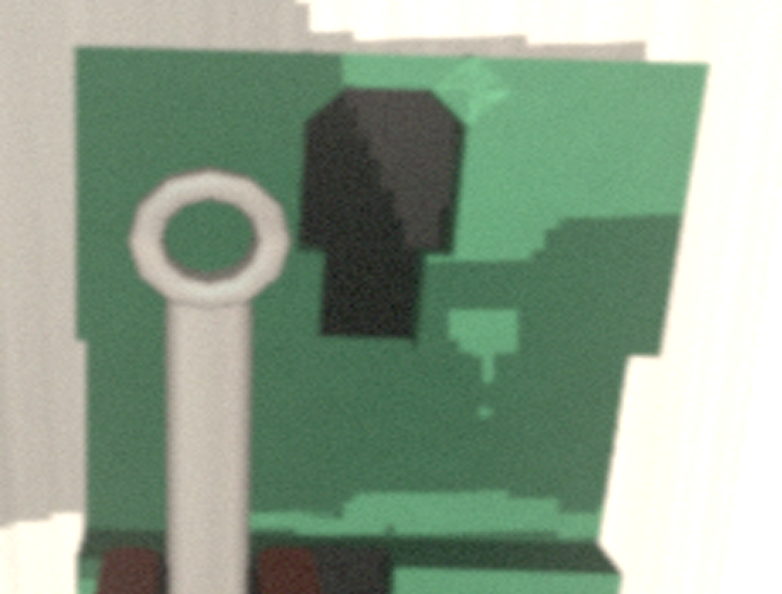

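Run:
```python
from h import *
from scipy.spatial.transform import Rotation as Ro
p=pickle.load(open('pics/wr4.pkl','rb'))
tcp=np.array([520.5,198.6,169.1]); rv=[-2.2559,-2.1797,.02716]
R=Ro.from_rotvec(rv).as_matrix(); print(R.round(3))
# ring centre: 60mm along +tool x, at mid wrench ~ 2mm above tcp
X=tcp+R@[60,0,-2]; Xt=tcp+R@[60,0,-7]
print(X,Xt,proj(p,Xt),back(p,321.7,177,Xt[2]))
for q in[(282.35,111.2),(282.65,212)]:print(back(p,*q,117))
```

```text
[[ 0.034  0.999 -0.016]
 [ 0.999 -0.034 -0.009]
 [-0.009 -0.015 -1.   ]]
[522.58779874 258.57965232 170.54305361] [522.66593406 258.62337979 175.54225182] [322.10172977 179.59469481] [522.53562707 259.69161064 175.54225182]
[501.52340581 286.63756705 117.        ]
[498.07305577 231.16402616 117.        ]
```

The wrist view agrees with the held wrench: the ring is projected at (322,179) and seen at (321.7,177). The cutout centre is at about (546.5,203.5), heading −93.3°. Aligning above it.

>>> jog_arm([
  [13,2,-8],
  [13,2,-8],
  [0,0,-8],
  [0,0,0],
  [0,0,0],
], yaw=[-0.7,-0.6,0,0,0])

```text
t: 7.12
ee_pos: [543.7, 194.7, 142.0]
orientation: [-2.292, -2.138, 0.037]
ft_force: [0.2, 0.4, -1.2]
width: 10.5
```

```bash
cat > st.py <<'E'
from h import *
import sys
w=shot('wrist',sys.argv[1])
o=ctrl.get_obs(); print(o['t'],o['ee_pos'].round(1),o['orientation'].round(3),o['ft_force'].round(1),o['width'].round(1),2*np.degrees(np.arctan2(o['orientation'][1],o['orientation'][0])))
E
python3 st.py wr5.png
```

```text
Traceback (most recent call last):
  File "st.py", line 4, in <module>
    o=ctrl.get_obs(); print(o['t'],o['ee_pos'].round(1),o['orientation'].round(3),o['ft_force'].round(1),o['width'].round(1),2*np.degrees(np.arctan2(o['orientation'][1],o['orientation'][0])))
                                                                                                         ^^^^^^^^^^^^^^^^
AttributeError: 'float' object has no attribute 'round'
```

View pics/wr5.png

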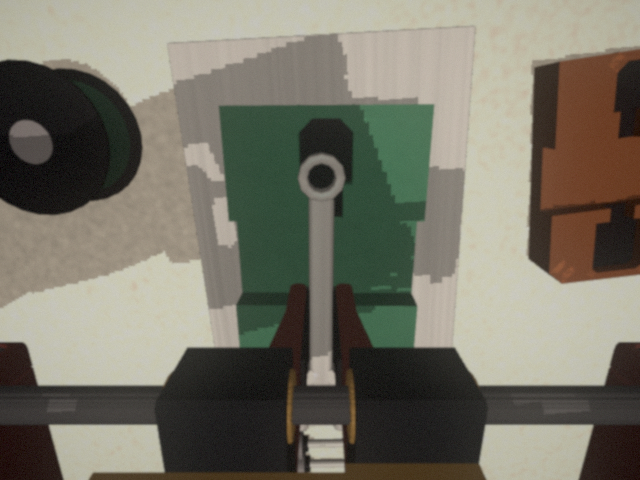

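```bash
sed -i "s/o\['width'\].round(1)/round(o['width'],1)/" st.py
python3 - <<'E'
from h import *
from scipy.spatial.transform import Rotation as Ro
p=pickle.load(open('pics/wr5.pkl','rb')); o=ctrl.get_obs()
tcp=o['ee_pos'];R=Ro.from_rotvec(o['orientation']).as_matrix();print(o['t'],tcp,o['orientation'],R.round(3))
Xt=tcp+R@[60,0,-7]
print(Xt,proj(p,Xt),back(p,321.5,177,Xt[2]))
for q in[(220,107),(434,104),(325.5,119),(300,150),(352,150),(327,216),(342.5,216)]: print(q,back(p,*q,117).round(1))
cv2.imwrite('pics/wr5c.png',cv2.convertScaleAbs(cv2.resize(p['img'][95:315,210:440],None,fx=3.4,fy=2.7,interpolation=cv2.INTER_CUBIC),alpha=1.6))
E
```

```text
7.1667 [543.24100214 194.52209179 141.91674979] [-2.2920517  -2.13799704  0.03815465] [[ 0.069  0.997 -0.023]
 [ 0.998 -0.07  -0.012]
 [-0.013 -0.022 -1.   ]]
[547.55790044 254.45329208 148.13089659] [321.00181429 178.91278762] [547.8164007  255.22202781 148.13089659]
(220, 107) [501.7 286.2 117. ]
(434, 104) [601.  280.5 117. ]
(325.5, 119) [550.6 277.4 117. ]
(300, 150) [537.4 264.1 117. ]
(352, 150) [562.4 262.4 117. ]
(327, 216) [548.3 230.5 117. ]
(342.5, 216) [556.2 230.  117. ]
```

View pics/wr5c.png

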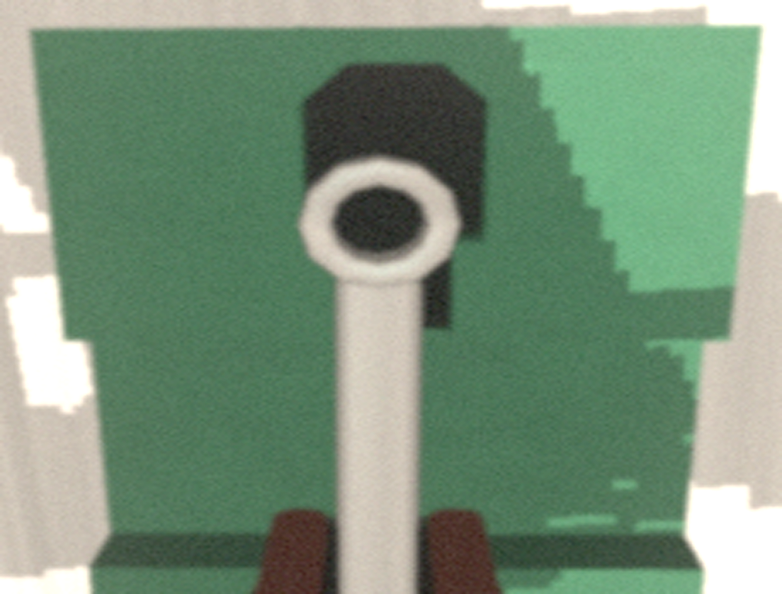

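>>> jog_arm([
  [3,8,0],
  [0,0,-4],
  [0,0,0],
], yaw=[0.7,0,0])

```text
t: 7.42
ee_pos: [545.6, 202.1, 138.6]
orientation: [-2.279, -2.152, 0.038]
ft_force: [-0.7, -0.1, -0.6]
width: 10.5
```

>>> jog_arm([
  [0.5,1,-5],
  [0.5,1,-5],
  [0,0,0],
], yaw=[0,0,0])

```text
t: 7.67
ee_pos: [546.8, 205.0, 128.5]
orientation: [-2.279, -2.153, 0.035]
ft_force: [-0.3, -0.0, -0.9]
width: 10.4
```

>>> jog_arm([
  [0,-2,-4],
  [0,0,0],
], yaw=[0,0])

```text
t: 7.83
ee_pos: [546.4, 203.0, 123.7]
orientation: [-2.278, -2.154, 0.036]
ft_force: [0.5, 0.0, -1.0]
width: 10.7
```

```bash
python3 st.py wr6.png
python3 - <<'E'
from h import *
p=pickle.load(open('pics/wr6.pkl','rb'))
cv2.imwrite('pics/wr6c.png',cv2.convertScaleAbs(cv2.resize(p['img'][95:315,210:440],None,fx=3.4,fy=2.7,interpolation=cv2.INTER_CUBIC),alpha=1.6))
E
```

```text
7.8833 [546.7 203.2 124.1] [-2.278 -2.154  0.035] [-0.5 -0.5 -0.1] 10.5 -273.21670443520435
```

View pics/wr6c.png

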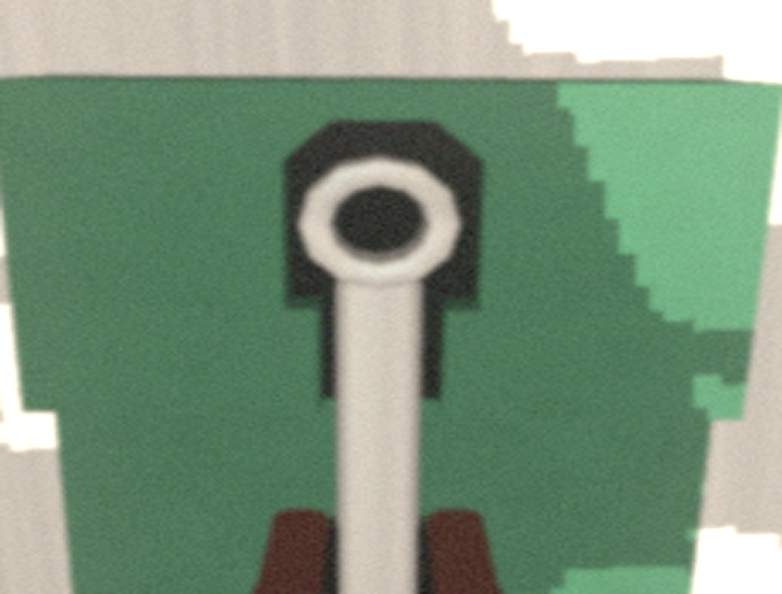

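The ring sits centred over its pocket and the shank is centred in the slot. Lowering.

>>> jog_arm([
  [0,0,-4],
  [0,0,-4],
  [0,0,0],
], yaw=[0,0,0])

```text
t: 8.13
ee_pos: [547.0, 203.1, 115.6]
orientation: [-2.279, -2.154, 0.034]
ft_force: [-0.1, 0.2, -0.9]
width: 10.6
```

>>> jog_arm([
  [-0.5,0,-3],
  [0,0,0],
], yaw=[0,0])

```text
t: 8.3
ee_pos: [546.5, 203.1, 112.1]
orientation: [-2.279, -2.154, 0.035]
ft_force: [-0.6, -0.1, -0.8]
width: 10.5
```

>>> jog_arm([
  [0,0,-2],
  [0,0,0],
], yaw=[0,0])

```text
t: 8.47
ee_pos: [546.9, 203.1, 110.5]
orientation: [-2.279, -2.154, 0.034]
ft_force: [-0.1, -0.4, 0.4]
width: 10.8
```

>>> jog_arm([
  [0,0,-1.5],
  [0,0,0],
], yaw=[0,0])

```text
t: 8.63
ee_pos: [547.0, 203.2, 110.3]
orientation: [-2.279, -2.154, 0.033]
ft_force: [-0.7, 0.4, 1.6]
width: 10.7
```

```bash
python3 st.py wr7.png
python3 - <<'E'
from h import *
s=shot('side','side7.png')
cv2.imwrite('pics/side7c.png',cv2.convertScaleAbs(cv2.resize(s['img'][230:350,240:370],None,fx=5,fy=5,interpolation=cv2.INTER_CUBIC),alpha=1.5))
E
```

```text
8.6833 [547.1 203.2 110.3] [-2.279 -2.154  0.033] [-0.4 -1.   1.1] 11.0 -273.23916269394863
```

View pics/wr7.png

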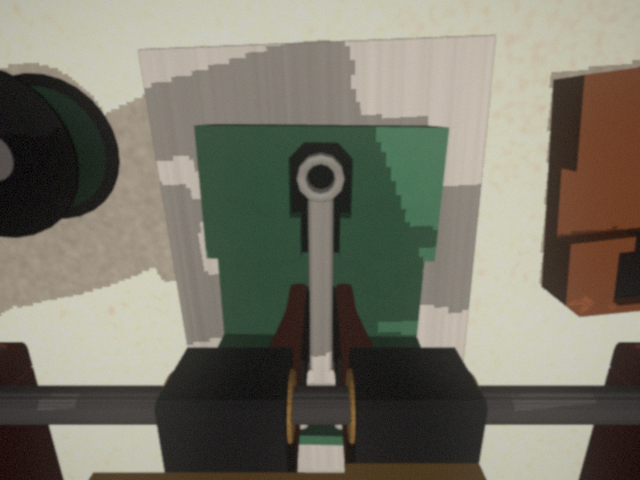

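View pics/side7c.png

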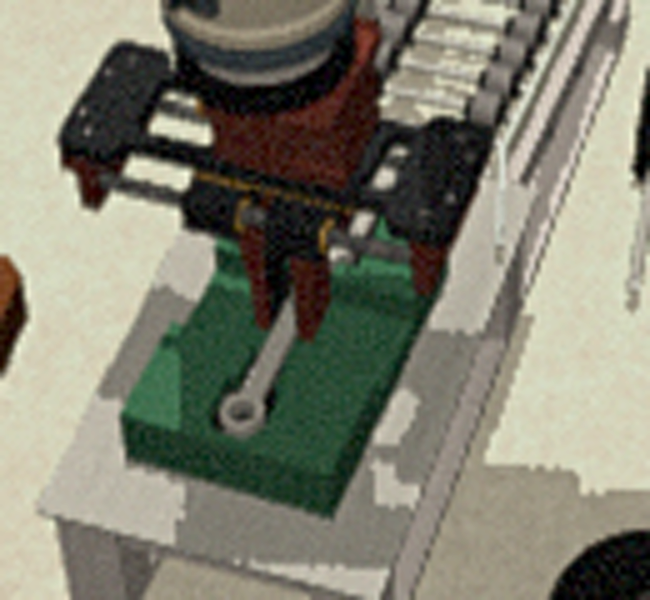

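The descent stopped at TCP z 110.3 against an expected 110.1 for fully home, and the ring is in its pocket. Releasing and rising to look.

>>> jog_arm([
  [0,0,0],
  [0,0,0],
  [0,0,0],
  [0,0,0],
  [0,0,0],
  [0,0,0],
  [0,0,0],
  [0,0,0],
  [0,0,15],
  [0,0,30],
  [0,0,40],
  [0,0,40],
  [0,0,0],
], yaw=[0,0,0,0,0,0,0,0,0,0,0,0,0], gripper=0)

```text
t: 9.82
ee_pos: [543.9, 202.2, 235.7]
orientation: [-2.277, -2.151, 0.045]
ft_force: [1.4, -0.5, -0.2]
width: 87.6
```

```bash
python3 st.py wr8.png
python3 - <<'E'
from h import *
s=shot('top','top8.png')
cv2.imwrite('pics/top8c.png',cv2.convertScaleAbs(cv2.resize(s['img'][195:280,175:385],None,fx=3.8,fy=3.8,interpolation=cv2.INTER_CUBIC),alpha=1.5))
E
```

```text
9.8667 [542.6 201.6 232.7] [-2.276 -2.15   0.05 ] [-0.4  0.3 -0.2] 87.6 -273.23878630985445
```

View pics/wr8.png

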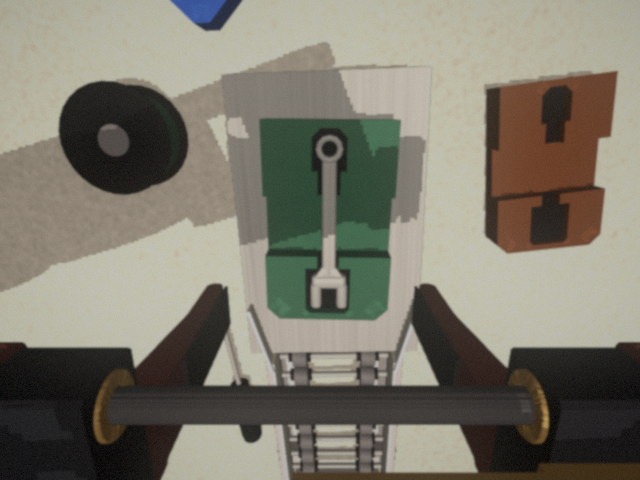

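View pics/top8c.png

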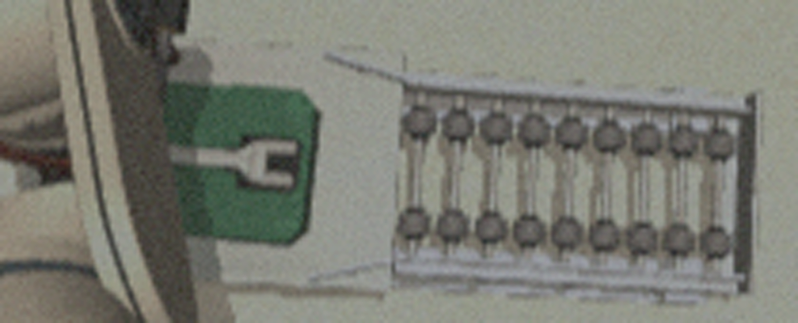

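The wrench lies in the cutout: ring at (329,149) in the narrow pocket, jaw at (329,295) in the wide pocket, shank in the slot. I'll press lightly on each end with shut fingers to be sure it's home.

>>> jog_arm([
  [1,-17,-25],
  [0,-17,-25],
  [0,-16,-25],
  [0,0,-20],
  [0,0,0],
  [0,0,0],
  [0,0,0],
  [0,0,0],
  [0,0,0],
  [0,0,0],
  [0,0,0],
  [0,0,0],
  [0,0,0],
  [0,0,0],
], yaw=[0,0,0,0,0,0,0,0,0,0,0,0,0,0], gripper=1)

```text
t: 11.08
ee_pos: [539.6, 151.0, 130.2]
orientation: [-2.269, -2.153, 0.057]
ft_force: [0.5, -0.6, 0.6]
width: 1.0
```

Run:
```python
from h import *
p=pickle.load(open('pics/wr8.pkl','rb'))
for n,q,z in[('pl bk L',(222,73),85),('pl bk R',(431,67),85),('wheelL',(302,375),85),('wheelR',(367,375),85),('trayL',(260,119.5),117),('trayR',(400.5,119.5),117),('ring',(329.5,149),117)]: print(n,back(p,*q,z).round(1))
t=pickle.load(open('pics/top1.pkl','rb'))
cv2.imwrite('pics/rack.png',cv2.convertScaleAbs(cv2.resize(t['img'][195:280,265:385],None,fx=6.5,fy=6.5,interpolation=cv2.INTER_CUBIC),alpha=1.8))
```

```text
pl bk L [470.5 321.4  85. ]
pl bk R [628.6 316.1  85. ]
wheelL [511.7  43.7  85. ]
wheelR [575.8  41.4  85. ]
trayL [501.8 286.2 117. ]
trayR [600.7 280.6 117. ]
ring [549.9 263.1 117. ]
```

View pics/rack.png

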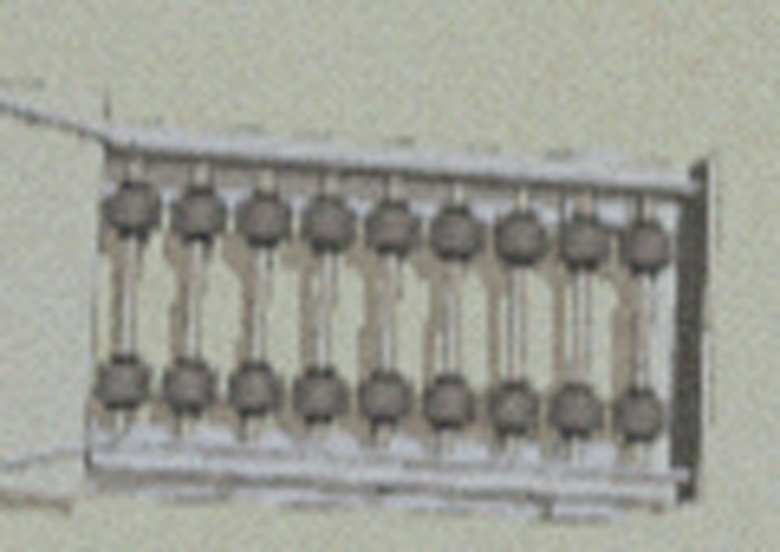

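>>> jog_arm([
  [3,0,-4],
  [0,0,-4],
  [0,0,-3],
  [0,0,-2],
  [0,0,0],
], yaw=[0,0,0,0,0])

```text
t: 11.5
ee_pos: [543.7, 151.2, 117.4]
orientation: [-2.27, -2.153, 0.054]
ft_force: [-2.2, 0.3, 9.7]
width: 0.1
```

Contact on the jaw at z 117.4 (9.7 N), which is flush with the tray top. Now the ring.

>>> jog_arm([
  [0,0,14],
  [2,36,4],
  [2,36,0],
  [2,36,0],
  [0,4,-4],
  [0,0,0],
], yaw=[0,0,0,0,0,0])

```text
t: 12.0
ee_pos: [549.3, 265.6, 130.3]
orientation: [-2.274, -2.147, 0.057]
ft_force: [0.2, -0.2, -0.4]
width: 0.4
```

>>> jog_arm([
  [0,-2,-4],
  [0,0,-4],
  [0,0,-3],
  [0,0,-2],
  [0,0,0],
], yaw=[0,0,0,0,0])

```text
t: 12.42
ee_pos: [549.1, 261.5, 117.6]
orientation: [-2.275, -2.142, 0.057]
ft_force: [0.4, 1.2, 2.1]
width: 0.4
```

>>> jog_arm([
  [0,0,-1.5],
  [0,0,0],
], yaw=[0,0])

```text
t: 12.58
ee_pos: [549.7, 260.7, 117.6]
orientation: [-2.278, -2.138, 0.053]
ft_force: [0.3, 0.0, 0.2]
width: 0.5
```

The ring is also flush at z 117.6. Now moving behind the tray with the fingers half open, squared to the rack axis (plate back edge gives −92°).

>>> jog_arm([
  [0,0,20],
  [0,20,10],
  [0,25,0],
  [0,20,0],
  [0,0,-15],
  [0,0,-20],
  [0,0,-10],
  [0,0,0],
  [0,0,0],
], yaw=[0,0.8,0.8,0,0,0,0,0,0], gripper=0.45)

```text
t: 13.33
ee_pos: [550.3, 318.4, 100.6]
orientation: [-2.259, -2.159, 0.06]
ft_force: [0.7, -0.2, 0.6]
width: 48.1
```

```bash
python3 st.py wr9.png
```

```text
13.3833 [550.3 318.3 100.6] [-2.259 -2.159  0.06 ] [-0.5  0.2 -0.1] 48.6 -272.60745224502875
```

View pics/wr9.png

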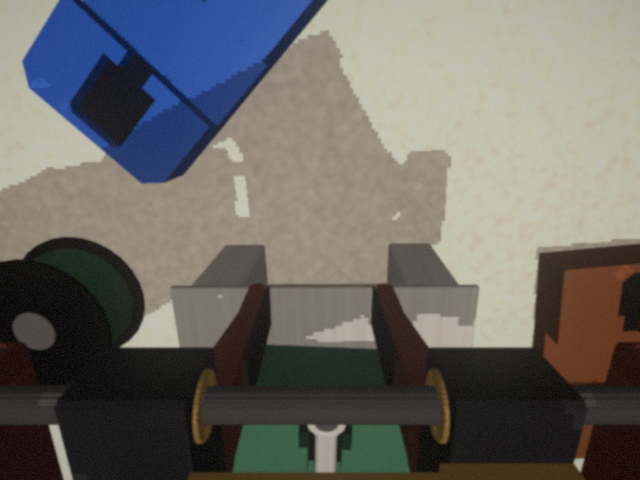

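The fingers are behind the tray over the plate's rear edge. Lower a little and start pushing slowly.

>>> jog_arm([
  [0,0,-5],
  [0,-8,0],
  [0,-8,0],
  [0,-6,0],
  [0,-6,0],
  [-0.3,-6,0],
  [-0.3,-6,0],
  [0,0,0],
], yaw=[0.7,0,0,0,0,0,0,0])

```text
t: 14.05
ee_pos: [551.3, 273.3, 98.3]
orientation: [-2.248, -2.172, 0.053]
ft_force: [0.7, -0.2, -0.2]
width: 48.4
```

```bash
python3 st.py wr10.png
```

```text
14.1 [551.4 273.7  98.4] [-2.248 -2.172  0.053] [-0.3  0.1 -0.2] 48.2 -271.9637824167641
```

View pics/wr10.png

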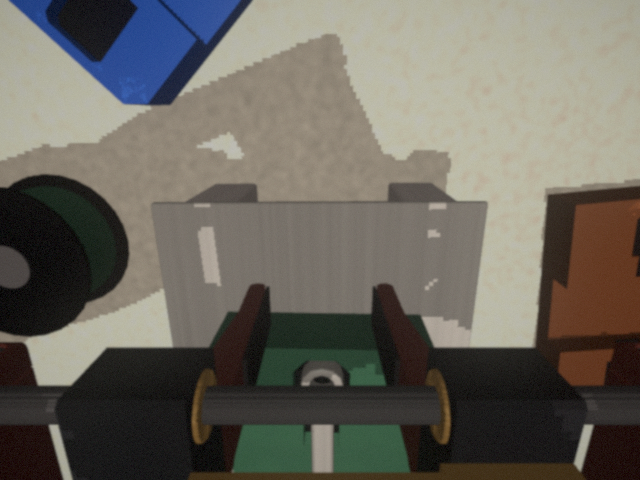

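Run:
```python
from h import *
p=pickle.load(open('pics/wr10.pkl','rb'))
print(back(p,228,313,117),back(p,422,318,117),back(p,228,313,117)-back(p,422,318,117)); print(back(p,325,345,85))
for y in (10,-10):print(proj(p,[551.4,273.5+y,98]))
print(proj(p,[551,273.5-10,117]))
t=shot('side','side10.png')
cv2.imwrite('pics/side10c.png',cv2.convertScaleAbs(cv2.resize(t['img'][200:350,230:390],None,fx=4.5,fy=4,interpolation=cv2.INTER_CUBIC),alpha=1.5))
```

```text
[511.61879282 278.8620819  117.        ] [594.20647064 275.26061934 117.        ] [-82.58767782   3.60146257   0.        ]
[551.34605492 240.94505568  85.        ]
[321.63974207 282.86806025]
[323.02790963 320.49569723]
[320.84895268 342.98451884]
```

View pics/side10c.png

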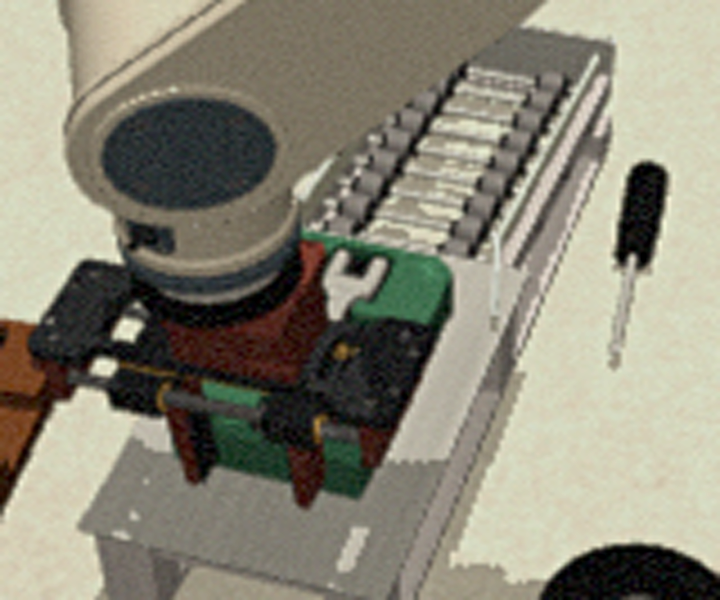

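The side view shows both fingers flat on the tray's rear face, which has moved about 20 mm. Continuing.

>>> jog_arm([
  [-1,-6,-2],
  [-0.4,-6,-0.5],
  [-0.4,-6,-0.5],
  [-0.4,-6,-0.5],
  [-0.4,-6,-0.5],
  [-0.4,-6,-0.5],
  [-0.4,-6,-0.5],
  [-0.4,-6,-0.5],
  [-0.4,-6,-0.5],
  [-0.4,-6,-0.5],
], yaw=[0,0,0,0,0,0,0,0,0,0])

```text
t: 14.98
ee_pos: [548.0, 211.4, 92.8]
orientation: [-2.246, -2.175, 0.043]
ft_force: [0.1, 2.7, 1.7]
width: 48.6
```

```bash
python3 st.py wr11.png;  python3 - <<'E'
from h import *
t=shot('side','side11.png')
cv2.imwrite('pics/side11c.png',cv2.convertScaleAbs(cv2.resize(t['img'][180:330,240:400],None,fx=4.5,fy=4,interpolation=cv2.INTER_CUBIC),alpha=1.5))
E
```

```text
15.0333 [547.6 210.2  92.5] [-2.247 -2.174  0.046] [-0.2 -0.6 -0.4] 48.2 -271.8706131975631
```

View pics/side11c.png

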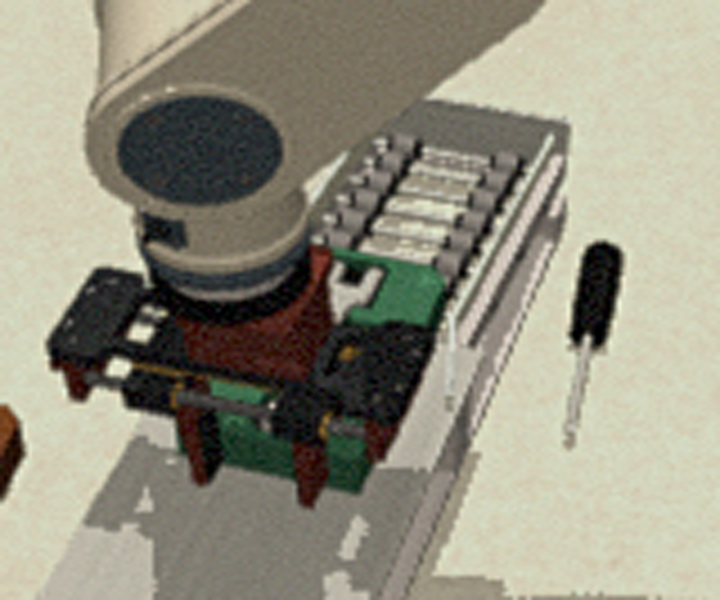

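View pics/wr11.png

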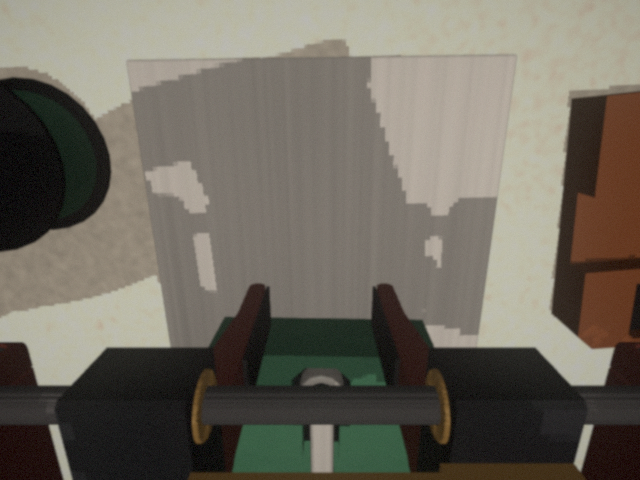

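The tray is square in the flared guides. Pushing on towards the tipping point (TCP y about 157).

>>> jog_arm([
  [-0.2,-6,0.5],
  [-0.2,-6,0],
  [-0.2,-6,0],
  [-0.2,-6,0],
  [-0.2,-6,0],
  [-0.2,-6,0],
  [-0.2,-6,0],
  [-0.2,-4,0],
], yaw=[0,0,0,0,0,0,0,0])

```text
t: 15.75
ee_pos: [545.4, 160.7, 92.7]
orientation: [-2.246, -2.174, 0.046]
ft_force: [0.4, 0.9, 0.5]
width: 48.5
```

```bash
python3 st.py wr12.png;  python3 - <<'E'
from h import *
t=shot('side','side12.png')
cv2.imwrite('pics/side12c.png',cv2.convertScaleAbs(cv2.resize(t['img'][180:330,240:400],None,fx=4.5,fy=4,interpolation=cv2.INTER_CUBIC),alpha=1.5))
E
```

```text
15.8 [545.3 160.1  92.6] [-2.246 -2.174  0.047] [ 0.1 -1.3  0. ] 48.3 -271.8682115551725
```

View pics/side12c.png

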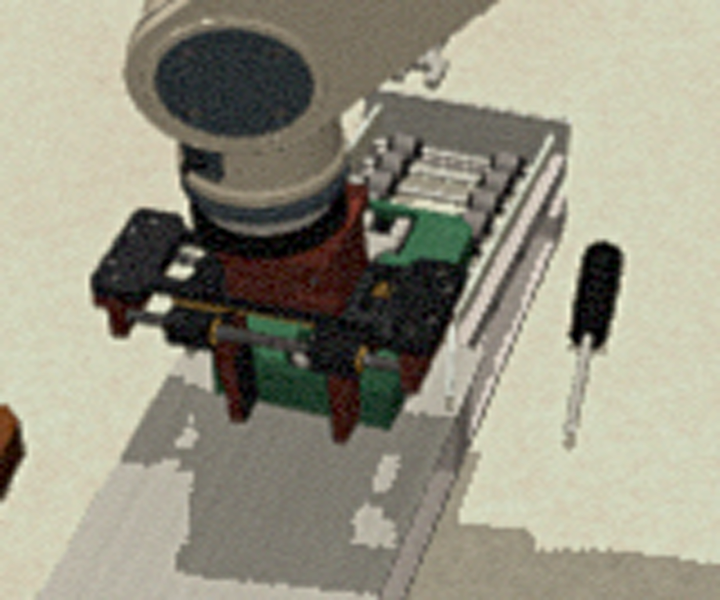

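>>> jog_arm([
  [-0.1,-4,0],
  [-0.1,-4,0],
  [-0.1,-4,0],
  [-0.1,-3,0],
  [0,0,0],
  [0,0,0],
], yaw=[0,0,0,0,0,0])

```text
t: 16.35
ee_pos: [544.3, 143.3, 92.2]
orientation: [-2.246, -2.174, 0.05]
ft_force: [-0.7, -0.0, 0.1]
width: 48.6
```

```bash
python3 st.py wr13.png;  python3 - <<'E'
from h import *
t=shot('side','side13.png')
cv2.imwrite('pics/side13c.png',cv2.convertScaleAbs(cv2.resize(t['img'][180:330,240:400],None,fx=4.5,fy=4,interpolation=cv2.INTER_CUBIC),alpha=1.5))
E
```

```text
16.4 [544.3 143.3  92.2] [-2.246 -2.174  0.05 ] [-0.1  0.5 -1.1] 48.3 -271.85670449789893
```

View pics/side13c.png

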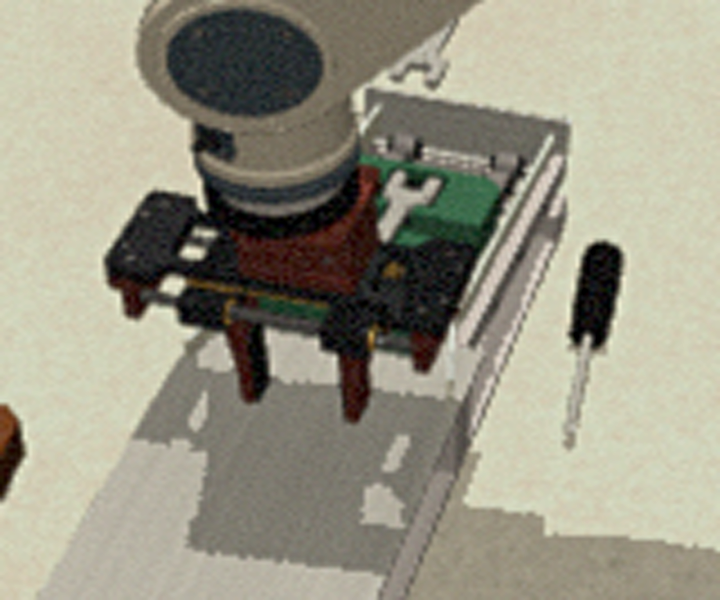

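The tray tipped and is rolling. Now lifting the arm clear, backing away uphill, and letting it roll.

>>> jog_arm([
  [0,15,5],
  [0,25,25],
  [0,25,30],
  [0,30,30],
  [-10,30,30],
  [-20,20,0],
  [-20,20,0],
  [0,0,0],
  [0,0,0],
  [0,0,0],
  [0,0,0],
  [0,0,0],
  [0,0,0],
  [0,0,0],
  [0,0,0],
], yaw=[0,0,0,0,0,0,0,0,0,0,0,0,0,0,0])

```text
t: 17.7
ee_pos: [492.7, 311.8, 215.0]
orientation: [-2.248, -2.168, 0.052]
ft_force: [0.4, 0.0, -0.1]
width: 48.5
```

```bash
python3 st.py wr14.png;  python3 - <<'E'
from h import *
t=shot('side','side14.png')
cv2.imwrite('pics/side14c.png',cv2.convertScaleAbs(cv2.resize(t['img'][180:330,240:400],None,fx=4.5,fy=4,interpolation=cv2.INTER_CUBIC),alpha=1.5))
t=shot('top','top14.png')
cv2.imwrite('pics/top14c.png',cv2.convertScaleAbs(cv2.resize(t['img'][195:280,265:385],None,fx=6.5,fy=6.5,interpolation=cv2.INTER_CUBIC),alpha=1.8))
E
```

```text
17.75 [492.7 311.8 215. ] [-2.248 -2.168  0.052] [ 0.4 -0.4  0.1] 48.2 -272.0950661099059
```

View pics/side14c.png

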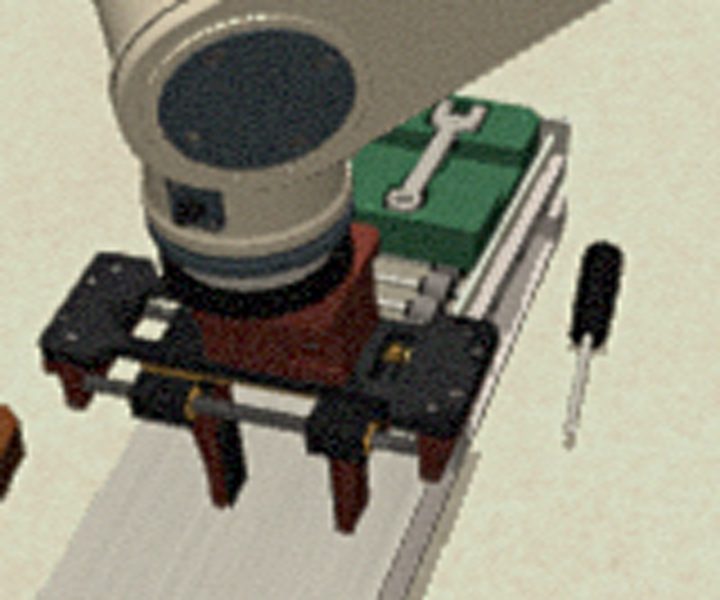

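View pics/top14c.png

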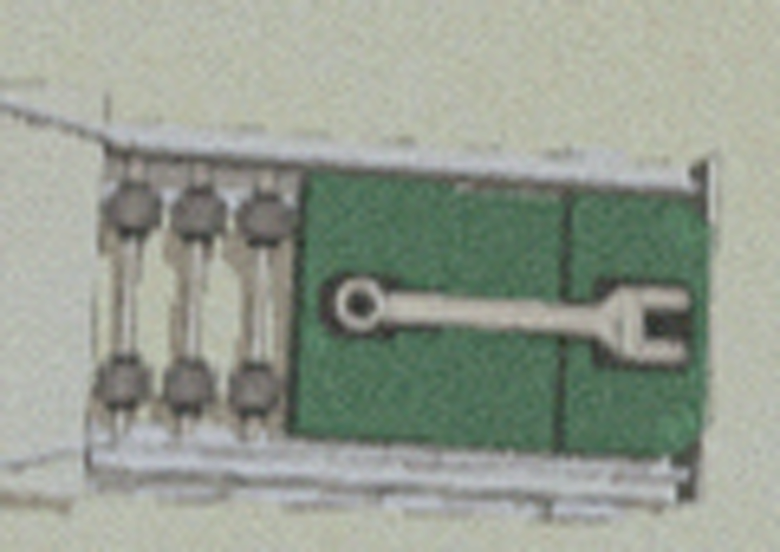

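The tray is against the stop with the wrench in its cutout: ring at (360,303) and jaw at (655,325) in the crop. Waiting a moment to check that it is at rest and square, and that the other objects haven't moved.

>>> jog_arm([
  [0,0,0],
  [0,0,0],
  [0,0,0],
  [0,0,0],
  [0,0,0],
  [0,0,0],
  [0,0,0],
  [0,0,0],
  [0,0,0],
  [0,0,0],
  [0,0,0],
  [0,0,0],
], yaw=[0,0,0,0,0,0,0,0,0,0,0,0])

```text
t: 18.85
ee_pos: [492.6, 312.3, 215.3]
orientation: [-2.248, -2.168, 0.051]
ft_force: [-0.8, -0.1, 0.8]
width: 48.3
```

Run:
```python
from h import *
t=shot('top','top15.png')
a=pickle.load(open('pics/top14.pkl','rb'))['img'];first=pickle.load(open('pics/top1.pkl','rb'))['img']
def g(im,r): return cv2.GaussianBlur(im,(5,5),0)[r[1]:r[3],r[0]:r[2]].astype(float)
for n,r,ref in[('tray',(300,210,385,275),a),('long',(395,210,485,245),first),('screw',(275,278,355,300),first),('turq',(460,275,510,335),first),('spool',(170,285,230,340),first)]:
    print(n,np.abs(g(t['img'],r)-g(ref,r)).max().round(1), np.abs(g(t['img'],r)-g(ref,r)).mean().round(2))
hsv=cv2.cvtColor(cv2.GaussianBlur(t['img'],(3,3),0),cv2.COLOR_BGR2HSV)
m=cv2.inRange(hsv,(50,70,20),(90,255,255)); m[:,:290]=0;m[:,390:]=0;m[:200]=0;m[290:]=0
m=cv2.morphologyEx(m,cv2.MORPH_CLOSE,np.ones((13,13)))
c=max(cv2.findContours(m,0,2)[0],key=cv2.contourArea);print(cv2.minAreaRect(c))
# predicted: lane origin, tray top face centre
ax=np.radians(-92.0);d=np.array([np.cos(ax),np.sin(ax)]);O=np.array([549.5,318.8])+d*252
s,cc=np.sin(.16),np.cos(.16)
for X,Z in[(155,32),(75,32),(235,32)]:
    r=X*cc-(-Z)*-s*-1 if 0 else X*cc+Z*s; z=85-X*s+Z*cc
    P=[*(O+d*r),z]; print(X,np.round(P,1),proj(t,P))
o=cv2.convertScaleAbs(t['img'],alpha=1.6);cv2.imwrite('pics/top15v.png',o);print(ctrl.get_obs()['t'])
```

```text
tray 4.0 0.61
long 6.0 2.7
screw 5.0 2.32
turq 6.0 2.79
spool 53.0 10.45
((341.80157470703125, 243.17510986328125), (60.382179260253906, 37.80124282836914), 3.5763344764709473)
155 [535.2 -91.1  91.9] [343.50409416 243.90891675]
75 [537.9 -12.1 104.6] [311.99229613 241.40781997]
235 [ 532.4 -170.    79.2] [374.41188649 246.36207351]
18.9
```

View pics/top15v.png

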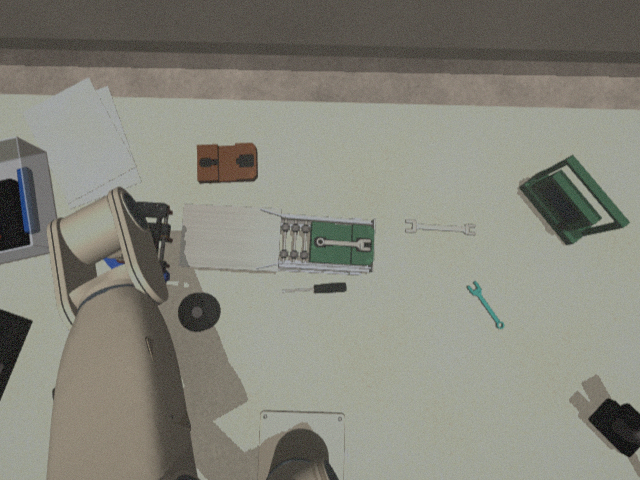

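The tray hasn't moved since the last frame. Its rear edge is at column 311 (predicted 312 when on the stop), and its outline angle is 3.6° in the picture, against about 4° for the lane. The long wrench, screwdriver and turquoise wrench are unchanged. The spool is in its place; only a shadow moved across it. Handing in.

```bash
python3 -c "
from workcell import ctrl
print(ctrl.close_job())"
```

```text
the job is handed in; nothing more can be done
None
```

The kit is finished and handed in at about 19 s of the 64 s. The green tray rests square against the end stop, with the short steel wrench in its cutout.

- **Wrench:** I laid it in while the tray was still on the plate, jaw in the wide downhill pocket and ring in the narrow one. Light presses met it at z 117.4 mm on the jaw and 117.6 mm on the ring, flush with the tray top at 117 mm.
- **Tray:** I pushed it off the plate with two fingers on its rear face, and it tipped and rolled down by itself. The last two top pictures, about 1.1 s apart, show it at rest, with its rear edge within about 1 px of where it should be when on the stop.
- **Other objects:** The long wrench, screwdriver and turquoise wrench show no change from the first picture. The spool failed the automatic picture comparison because of the arm's shadow; by eye it is where it was.
- **Forces:** The largest force reading I saw at the end of a move was about 10 N.
- **Less exact:** The moves drifted by a few mm and the tool tilted by up to about 2°. I corrected the drift before the grasp and before lowering the wrench into the tray, but could not correct the tilt.

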